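# Check the wide warmer's temperature with the contact thermometer

### The arm

A 6-joint arm with a two-finger parallel gripper is mounted at the origin on the work surface. World frame = base frame: x ahead of the robot, y to its left, z up, the work surface at z = 0. Lengths are in m, angles in rad, forces in N, time in s.
With the tool pointing down it reaches from about 0.35 to 0.8 m from the base axis. Payload 7.3 kg.
Tool frame: the origin (TCP) lies midway between the tips of the shut fingers; the grasp point (between the pads) lies robot.grip_depth behind it (robot.grip_depth is the distance from the TCP to the grasp point, in m); z points along the fingers, y is the line along which they close (so a half turn about z gives the same grasp; the last joint's range is limited). The gripper opens to 85 mm and grips with 20 to 120 N. Pads are 22 mm wide; open, the fingers measure 114 mm over their backs; the gripper's body (76 mm by 85 mm) begins 54 mm behind the grasp point. The pads swing forward as they close: fully open they stand 13 mm farther back than shut.
Start: joints at [0.997, 0.342, 1.524, -0, 1.275, -0.146], TCP at [0.218, 0.478, 0.231] pointing down, gripper open.
Joint ranges: [-2.53, 2.53], [-0.77, 2.02], [0.04, 2.7], [-1, 4.14], [0.28, 2.66], [-3.11, 3.11]. Speed limits (rad/s): [2.57, 2.57, 3.14, 3.14, 3.14, 3.14].

### API

Orientations are given as a rotation vector (axis times angle).
In Python, from rig import robot gives the robot as it stands. The module is installed in compiled form; this text tells all that it offers.
- The arm moves only by the tool move_arm, never from a script. Its argument "plan" is text: rows parted by semicolons, each of 7 numbers parted by spaces: the shift along the tool's x, y, z in cm, then the turn, a rotation vector about the tool's x, y, z in rad, then the opening, from 0 (shut) to 1 (fully open). In form: tx ty tz wx wy wz hand; .... A call has 1 to 20 rows; each row shifts and turns the commanded pose from where the row before left it, along the tool's axes as they then stand; what a row does not reach is not made up. A row lasts 1/8 s, in which the tool goes at most 62.5 mm and 10.7 degrees, less where a joint would pass 70% of its speed; a pose out of reach is approached as far as the arm can. A call is refused whole if a number of a shift passes 6.25 or a number of a turn 0.188, either way. A call with a gripper value outside its range is refused whole. The fingers move at their own pace and stop on an object; "squeeze" is the grip in N (left out, the last holds). Time passes only in rows, so rows that do not move let the fingers close. It gives the time, the measured TCP pose, the force, the opening and the grip force at its end, in the units of the state.
- robot.get_obs(): the state, without advancing time (a new reading comes with each control period).
- robot.camera(name): name is "scene" or "top" or "wrist"; returns a dict with "color" (384x512x3 uint8, red, green, blue), "vfov" (degrees; the focal length in pixels is half the picture's height over the tangent of half this angle, whatever the lens; pixels are square), "cx", "cy" (the principal point, pixels), "pose" (4x4, takes a point from camera to world coordinates). Camera axes: x right, y down, z forward; pixel columns grow to the right and rows downward; lengths in m; the calibration is good to about 2 mm. A picture is of the moment at which its call begins. There is no depth.
- robot.hand_in(): hands the job in; it is judged then, once.
Trained networks look in a picture, given as the dict that the camera call returned (one of the last four; its "shot" number tells which), for a name from the list of things; names that differ only in an ending like _2 or _b are one class to them, and where a whole thing is asked for, a point or a joint stands for the part that bears it (a point fixed in the world has none). Each returns a list of dicts, best first, with "confidence" (0 to 1); they miss things now and then, are a little off and sometimes report something else, mostly with a low value. They report only what shows in the picture. A call takes as long as a camera call. They do not tell look-alikes from the thing itself.
- robot.recognise(picture, label): "centre" ([x, y, z] in m, in world coordinates, good to about 4 mm: the middle of the surface that is visible of it).
- robot.silhouettes(picture, label): "pixels" (384x512 bool, what is visible of it).
- robot.pinpoint(picture, label): "centre" ([x, y, z] in m, in world coordinates, good to about 4 mm: a listed point, or the origin of a listed thing).
The state is a dict: "t": time; "joint_pos": joint angles; "qvel": joint speeds; "joint_torque": joint torques, N m; "tcp_pos": TCP position; "eef_rot": TCP orientation; "ft_force": force on the tool from outside, world axes, zero at the start; "torque": the same for the moment, N m; "gripper_width": finger opening in m; "grasp_force": force on a finger pad.
Only numpy, scipy, OpenCV 4.12 (cv2) and the standard library are available. Lean on these libraries where they do the work, as an engineer would, in place of code of your own. Each camera call takes 0.05 s, during which the arm holds its last target. There are 200 camera calls.

### The job

Flip the cap of the wide-mouthed warmer well fully open by its thumb lever, take the contact thermometer from its holder and, pointing it straight down the middle of that leaning well, press its sprung tip lightly on the brass seat inside (about half-way into its travel, never rammed) and keep it steady there for two seconds. Then stand the thermometer back in its holder, fully down and upright, and press the cap fully shut. Leave the narrow warmer's cap shut and the cup, bottle and mouse where they are.

Things in the scene. Friction and masses are not known exactly. Their poses are not given: they have to be found in the camera images.
- well_wide: Well to check: aluminium tube, outside 60 mm, bore 50 mm, leaning 25 deg to the robot's side out of a fixed white warmer (150 x 130 mm, 76 mm high). Origin: mouth centre, 150 mm up. z: tube axis, outwards; x: away from the robot, to the cap's hinge; y: along the hinge. Inside, a flat brass seat fills the bore, square to z, 8 to 28 mm below the mouth: depth differs each time and is not measured.
- cap_wide (a joint): Angle of the wide well's grey cap: 0 shut, 2.0 fully open; starts 0 to 0.25. Stiff hinge (0.08 N m), stays where left. A disc 62 mm across, 8 mm thick, underside 1 mm above the mouth. On the hinge, square to the disc, stands a thumb lever 52 mm high, 6 mm thick (x), 30 mm wide (y): pushing its top away from the robot and then down swings the disc up and over to the well's +x.
- hinge_wide (a point): Hinge line of the wide cap, at x = 36 mm, z = 1 mm in the frame of well_wide; the axis is that frame's y.
- lever_wide (a point): Middle of the top edge of the wide cap's thumb lever, 52 mm from the hinge; moves with the cap.
- well_narrow: The other warmer, same housing, with a narrow well (outer diameter 36 mm, bore 26 mm); frame as for well_wide. Not to be used.
- cap_narrow (a joint): Angle of the narrow well's cap (rad), 0 shut; it is to stay shut. Same form, 38 mm across, with the same thumb lever.
- holder: Fixed holder of the thermometer: a grey upright tube, outer diameter 72 mm, bore 48 mm, rim 100 mm above the table, on a square foot of 110 mm. Origin: centre of its underside on the table.
- probe: Contact thermometer, 173 mm, 175 g, loose, tip down in the holder. Origin: end of the fully-out tip; z: from tip to grip. Along z: sprung steel tip, 16 mm thick, to 36 mm; white barrel, 40 mm thick, tapered below, 54 to 88; round flange, 62 mm, 88 to 95, rests on the holder's rim (origin then 12 mm above the table); black grip 95 to 173, 38 mm along x, 28 along y (pinch along y).
- probe_tip (a joint): How far the sprung tip is pushed in (m): 0 fully out, 0.012 at its stop. The spring starts at 1.2 N and rises by 0.4 N per mm (6 N at the stop).
- probe_end (a point): Centre of the end face of the sprung tip; moves in with the tip.
- cup: Loose white plastic cup, 75 mm high, 66 mm across; leave alone.
- dropper: Loose small white bottle, 75 mm high, 44 mm across; leave alone.
- mouse: Loose black computer mouse, 100 x 60 x 26 mm; leave alone.
Mind the look-alikes: they are no part of the job. Several things have the shape of the holder; the one meant has the colours described above.

How it is judged:
By the outcome, as a careful person would: the job done as asked, in the order asked, and still so for the second after the job is handed in, with the robot touching nothing.
It also fails if it takes over 72 s, if anything falls off the work surface, if the arm or the gripper's body presses on something with over 40 N, if the wrist force passes 120 N, or if a joint passes its speed limit or range.

## Working session

There is one attempt and no reset: what is moved stays moved. The work goes in short steps, Python scripts to look and compute and a tool call to move; the robot and the scene stay as the last step left them, time stands still between calls to the robot, and variables do not carry over. Pictures are saved under pics/ and viewed, at most 10 in all, crops included, and the job is handed in when it is done.

Besides the shell and the picture viewer there is one more tool, called after "Request:" by a JSON object that holds its "fn" and its "kwargs", one argument or row to a line. move_arm: Moves the arm, as the interface text tells. Its arguments: {"type":"object","properties":{"plan":{"type":"string"},"squeeze":{"type":"number"}},"required":["plan"]}

```bash
mkdir -p pics; ls
cat > h.py <<'E'
import numpy as np, cv2
from scipy.spatial.transform import Rotation as R
from rig import robot
def save(p,n): cv2.imwrite('pics/'+n,cv2.cvtColor(p['color'],cv2.COLOR_RGB2BGR))
def f(p): return p['color'].shape[0]/2/np.tan(np.radians(p['vfov'])/2)
def proj(p,X):
    X=np.atleast_2d(X); T=np.linalg.inv(p['pose']); c=X@T[:3,:3].T+T[:3,3]
    return np.c_[p['cx']+f(p)*c[:,0]/c[:,2], p['cy']+f(p)*c[:,1]/c[:,2]]
E
python3 - <<'E'
from h import *
np.set_printoptions(precision=3,suppress=True)
o=robot.get_obs(); print(o, robot.grip_depth)
ims=[]
for c in ('scene','top'):
    p=robot.camera(c); save(p,c+'0.png'); print(c,p['pose'],p['vfov'],p['cx'],p['cy'])
    for l in ('well_wide','hinge_wide','lever_wide','well_narrow','holder','probe','cup','dropper','mouse'):
        print(l,[(np.round(d['centre'],3),round(d['confidence'],2),proj(p,d['centre'])[0].round()) for d in robot.pinpoint(p,l)])
E
```

```text
pics
{'t': 0.0, 'joint_pos': array([ 0.997,  0.343,  1.525,  0.   ,  1.275, -0.146]), 'qvel': array([-0.001,  0.002, -0.   ,  0.   , -0.001,  0.   ]), 'joint_torque': array([ -0.002, -43.367, -24.601,  -0.   ,   0.008,   0.   ]), 'tcp_pos': array([0.218, 0.477, 0.231]), 'eef_rot': array([-0.667, -3.069,  0.002]), 'ft_force': array([ 0.138, -0.175, -0.082]), 'torque': array([-0.003, -0.03 , -0.068]), 'grasp_force': 0.0, 'gripper_width': 0.08547672156753895} 0.0187
scene [[-0.313  0.702 -0.639  1.192]
 [ 0.95   0.232 -0.21   0.305]
 [ 0.    -0.673 -0.74   0.93 ]
 [ 0.     0.     0.     1.   ]] 50.250035061148495 244.2020877296651 192.8715367641778
well_wide [(array([ 0.554, -0.22 ,  0.154]), 0.91, array([132., 175.]))]
hinge_wide []
lever_wide [(array([ 0.568, -0.225,  0.213]), 0.71, array([123., 162.]))]
well_narrow [(array([0.524, 0.23 , 0.148]), 0.58, array([300., 209.]))]
holder [(array([ 0.373, -0.08 ,  0.002]), 0.82, array([209., 180.])), (array([0.701, 0.421, 0.   ]), 0.77, array([355., 322.])), (array([ 0.559, -0.007,  0.001]), 0.75, array([209., 231.])), (array([ 0.278, -0.246
[... 613 characters left out ...]
.56, array([360., 165.]))]
lever_wide [(array([ 0.565, -0.222,  0.222]), 0.65, array([362., 168.]))]
well_narrow [(array([0.521, 0.223, 0.151]), 0.5, array([216., 189.]))]
holder [(array([ 0.368, -0.082,  0.002]), 0.94, array([309., 240.])), (array([ 0.7  ,  0.418, -0.001]), 0.73, array([167., 149.])), (array([ 0.564, -0.006, -0.002]), 0.71, array([286., 185.])), (array([ 0.281, -0.249,  0.003]), 0.68, array([360., 265.]))]
probe [(array([ 0.561, -0.009,  0.013]), 0.85, array([287., 185.]))]
cup [(array([ 0.725,  0.127, -0.001]), 0.89, array([248., 141.]))]
dropper [(array([ 0.72 , -0.106,  0.003]), 0.73, array([313., 141.]))]
mouse [(array([0.398, 0.122, 0.   ]), 0.63, array([250., 232.]))]
```

Run:
```python
import cv2,numpy as np
a=cv2.imread('pics/scene0.png')[80:370,60:440]
cv2.imwrite('pics/v1.png',cv2.resize(a,None,fx=2,fy=2,interpolation=cv2.INTER_CUBIC))
a=cv2.imread('pics/top0.png')[90:300,120:420]
cv2.imwrite('pics/v2.png',cv2.resize(a,None,fx=2.6,fy=2.6,interpolation=cv2.INTER_CUBIC))
```

```text
(no output)
```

View pics/v1.png

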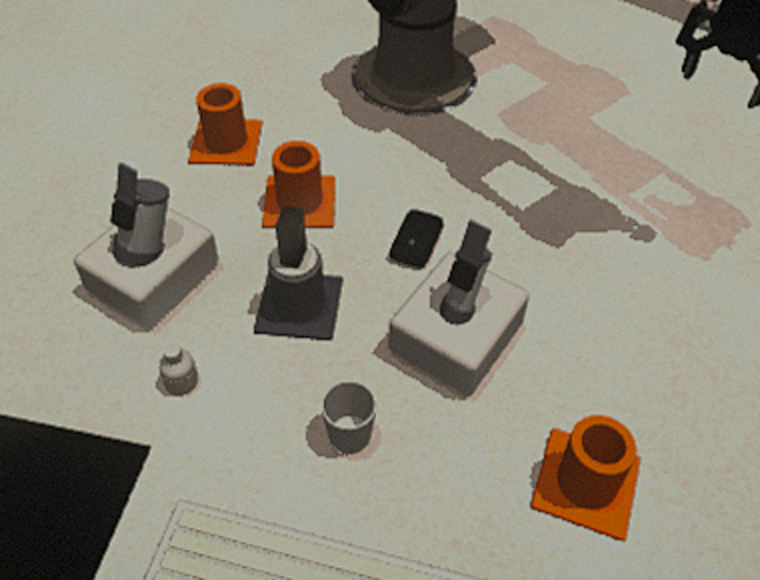

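View pics/v2.png

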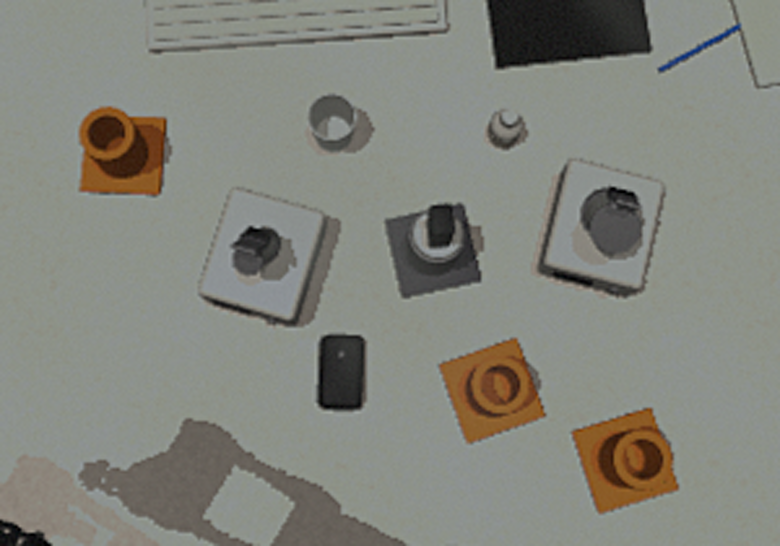

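The scene view shows the wide warmer at about (132,187) with its lever at (123,165), and the narrow look-alike at (292,220). The holder candidates are orange at (170,140), orange at (208,168), orange at (358,308), and grey with the thermometer in it at (207,225). I choose the grey one. Next I move the wrist camera closer to check that choice and measure.

```bash
cat >> h.py <<'E'
def Rt(psi,tilt=0,sgn=1):
    """tool down, tool x at world yaw psi; tilt>0 leans the tool's z toward heading psi_h (see code)"""
    x=np.array([np.cos(psi),np.sin(psi),0]);z=np.array([0,0,-1.]);
    r=np.c_[x,np.cross(z,x),z]
    return r
def plan(wps,start=None):
    """wps: (pos,Rot3x3,n,hand); prints rows in tool axes"""
    o=robot.get_obs()
    p,r=(o['tcp_pos'],R.from_rotvec(o['eef_rot']).as_matrix()) if start is None else start
    out=[]
    for pos,rr,n,h in wps:
        pos=np.array(pos,float)
        rr=r if rr is None else rr
        for i in range(n):
            k=n-i
            s=r.T@(pos-p)/k*100
            w=R.from_matrix(r.T@rr).as_rotvec()/k
            s=s.round(2);w=w.round(3)
            p=p+r@s/100; r=r@R.from_rotvec(w).as_matrix()
            out.append(' '.join('%g'%v for v in [*s,*w,h]))
    print(len(out),'; '.join(out)); print('end',p.round(4)); return p,r
E
python3 - <<'E'
from h import *
r=Rt(np.radians(167))
plan([((.25,.42,.40),None,5,1),((.50,-.12,.40),r,14,0)])
E
```

```text
19 -1.06 -0.78 -3.37 0 0 0 1; -1.07 -0.78 -3.37 0 0 0 1; -1.06 -0.78 -3.38 0 0 0 1; -1.07 -0.79 -3.37 0 0 0 1; -1.06 -0.78 -3.38 0 0 0 1; -3.23 -2.77 -0 0 0 -0.014 0; -3.19 -2.81 -0 0 0 -0.014 0; -3.15 -2.86 -0 0 0 -0.014 0; -3.11 -2.9 -0 0 0 -0.014 0; -3.06 -2.95 -0 0 0 -0.014 0; -3.02 -2.99 -0 0 0 -0.015 0; -2.98 -3.03 -0 0 0 -0.014 0; -2.93 -3.07 -0 0 0 -0.015 0; -2.89 -3.12 -0 0 0 -0.014 0; -2.84 -3.16 -0 0 0 -0.015 0; -2.8 -3.2 -0 0 0 -0.014 0; -2.75 -3.24 -0 0 0 -0.015 0; -2.71 -3.28 -0 0 0 -0.014 0; -2.65 -3.32 -0 0 0 -0.015 0
end [ 0.4999 -0.12    0.4   ]
```

Request:
{"fn": "move_arm", "kwargs": {
  "plan": "-1.1 -0.8 -3.4 0 0 0 1; -1.1 -0.8 -3.4 0 0 0 1; -1.1 -0.8 -3.4 0 0 0 1; -1.1 -0.8 -3.4 0 0 0 1; -1 -0.8 -3.4 0 0 0 1; -3.2 -2.8 0 0 0 -0.014 0; -3.2 -2.8 0 0 0 -0.014 0; -3.2 -2.8 0 0 0 -0.014 0; -3.1 -2.9 0 0 0 -0.014 0; -3.1 -2.9 0 0 0 -0.014 0; -3 -3 0 0 0 -0.015 0; -3 -3 0 0 0 -0.014 0; -2.9 -3.1 0 0 0 -0.015 0; -2.9 -3.1 0 0 0 -0.014 0; -2.8 -3.2 0 0 0 -0.015 0; -2.8 -3.2 0 0 0 -0.014 0; -2.8 -3.2 0 0 0 -0.015 0; -2.7 -3.3 0 0 0 -0.014 0; -2.7 -3.3 0 0 0 -0.015 0; 0 0 0 0 0 0 0"
}}

```text
t: 3.5
tcp_pos: [0.5021, -0.1228, 0.4001]
eef_rot: [-0.36, -3.119, -0.0]
ft_force: [-0.9, 0.1, -0.1]
gripper_width: 0.0001
grasp_force: 0.0
```

Run:
```python
from h import *
np.set_printoptions(precision=3,suppress=True)
o=robot.get_obs(); print(o['t'],o['tcp_pos'],R.from_rotvec(o['eef_rot']).as_matrix(),o['joint_pos'])
ims=[]
for c in ('wrist','top','scene'):
    p=robot.camera(c); save(p,c+'1.png'); print(c,p['pose'],p['vfov'],p['cx'],p['cy']) if c=='wrist' else 0
    for l in ('well_wide','hinge_wide','lever_wide','holder','probe'):
        print(l,[(np.round(d['centre'],3),round(d['confidence'],2),proj(p,d['centre'])[0].round()) for d in robot.pinpoint(p,l)])
```

```text
3.5 [ 0.502 -0.123  0.4  ] [[-0.974  0.228 -0.002]
 [ 0.228  0.974  0.   ]
 [ 0.002 -0.    -1.   ]] [-0.388  0.258  1.187 -0.     1.698 -1.729]
wrist [[ 0.229  0.928  0.295  0.426]
 [ 0.973 -0.218 -0.07  -0.105]
 [-0.001  0.303 -0.953  0.543]
 [ 0.     0.     0.     1.   ]] 71.79778649065834 253.93918828931942 193.77942251538198
well_wide [(array([ 0.555, -0.216,  0.154]), 0.58, array([204., 210.]))]
hinge_wide [(array([ 0.589, -0.225,  0.166]), 0.74, array([203., 234.])), (array([ 0.568, -0.224,  0.213]), 0.42, array([193., 236.]))]
lever_wide [(array([ 0.568, -0.225,  0.215]), 0.86, array([192., 237.]))]
holder [(array([ 0.285, -0.25 ,  0.001]), 0.76, array([159.,  50.])), (array([ 0.368, -0.081,  0.002]), 0.7, array([259.,  75.])), (array([ 0.559, -0.008, -0.002]), 0.67, array([314., 163.]))]
probe [(array([ 0.558, -0.009,  0.015]), 0.58, array([315., 165.]))]
well_wide [(array([ 0.556, -0.22 ,  0.15 ]), 0.51, array([356., 176.]))]
hinge_wide [(array([0.724, 0.123, 0.001]), 0.21, array([249., 141.]))]
lever_wide [(array([ 0.566, -0.22 ,  0.218]), 0.65, array([361., 168.]))]
holder
[... 164 characters left out ...]
, array([359., 266.])), (array([ 0.37 , -0.083,  0.003]), 0.67, array([309., 240.]))]
probe [(array([ 0.56 , -0.008,  0.013]), 0.76, array([287., 185.]))]
well_wide [(array([ 0.556, -0.219,  0.154]), 0.85, array([132., 176.]))]
hinge_wide [(array([ 0.586, -0.225,  0.167]), 0.69, array([123., 179.]))]
lever_wide [(array([ 0.566, -0.223,  0.218]), 0.77, array([123., 160.]))]
holder [(array([ 0.7  ,  0.423, -0.   ]), 0.91, array([356., 322.])), (array([ 0.561, -0.008, -0.003]), 0.89, array([209., 233.])), (array([ 0.278, -0.247,  0.001]), 0.79, array([174., 150.])), (array([ 0.375, -0.081,  0.002]), 0.57, array([209., 181.]))]
probe [(array([ 0.559, -0.008,  0.012]), 0.65, array([209., 229.]))]
```

View pics/wrist1.png

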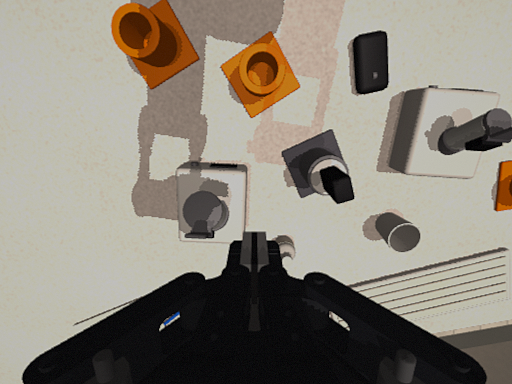

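The wrist view shows the wide well at (205,210) with its lever towards (200,236). The thermometer grip, black in the grey holder, is at (338,184)/(315,163), and the orange look-alikes are at (137,30) and (262,70). Now I fit models to the silhouettes to get the yaws.

```bash
cat > fit.py <<'E'
from h import *
from scipy.optimize import minimize
def cyl(r,z0,z1,n=32):
    a=np.linspace(0,2*np.pi,n); return np.vstack([np.c_[r*np.cos(a),r*np.sin(a),0*a+z] for z in (z0,z1)])
def box(lx,ly,z0,z1): return np.array([[a*lx/2,b*ly/2,z] for a in(-1,1) for b in(-1,1) for z in(z0,z1)])
def rz(a): return R.from_rotvec([0,0,a]).as_matrix()
def mask(p,parts):
    S=4; m=np.zeros((384*S,512*S),np.uint8)
    for X in parts:
        h=cv2.convexHull((proj(p,X)*S+S/2).astype(np.float32)).round().astype(np.int32)
        cv2.fillConvexPoly(m,h,1)
    return cv2.resize(m.astype(np.float32),(512,384),interpolation=cv2.INTER_AREA)
def well(q,ax):
    M=np.array([q[0],q[1],.15]); P=rz(q[2]); t=np.radians(25)
    Q=P@np.array([[np.cos(t),0,-np.sin(t)],[0,1,0],[np.sin(t),0,np.cos(t)]])
    B=box(*( (.15,.13) if ax==0 else (.13,.15)),0,.076); B[:,0]+=q[3]; B[:,1]+=q[4]
    return [B@P.T+[q[0],q[1],0], cyl(.030,-.07,0)@Q.T+M], Q, M
def iou(a,b): return np.minimum(a,b).sum()/np.maximum(a,b).sum()
E
python3 - <<'E'
from fit import *
np.set_printoptions(precision=4,suppress=True)
P={c:robot.camera(c) for c in('wrist','top','scene')}
S={}
def sil(l,c,at):
    best=None
    for d in robot.silhouettes(P[c],l):
        m=d['pixels'];u,v=np.argwhere(m).mean(0)[::-1]
        e=np.hypot(*(np.array([u,v])-proj(P[c],at)[0]))
        if e<25 and (best is None or m.sum()>best.sum()): best=m
    print(l,c,None if best is None else best.sum()); return best
for c in P:
    S[c]=sil('well_wide',c,[.556,-.22,.1])
# cap pixels are "don't care": drop them
cap={c:sil('cap_wide',c,[.56,-.22,.17]) for c in P}
def cost(q,ax):
    s=0
    for c in P:
        if S[c] is None: continue
        w=np.ones((384,512)) 
        if cap[c] is not None: w[cv2.dilate(cap[c].astype(np.uint8),np.ones((3,3)))>0]=0
        if c=='wrist': w[230:]=0
        s+=1-iou(mask(P[c],well(q,ax)[0])*w,S[c]*w)
    return s
for ax in(0,1):
    r=minimize(cost,[.556,-.219,-.2,.0,0],args=(ax,),method='Nelder-Mead',options=dict(initial_simplex=np.array([.556,-.219,-.2,.0,0])+np.vstack([np.zeros(5),np.diag([.008,.008,.15,.03,.01])]),maxiter=250))
    print(ax,r.x,r.fun,np.degrees(r.x[2]))
def probe(q):
    o=np.array([q[0],q[1],.012]); G=box(.038,.028,.095,.173)@rz(q[2]).T
    return [G+o,cyl(.031,.088,.095)+o]
sp={c:sil('probe',c,[.56,-.008,.13]) for c in P}
def pc(q): return sum(1-iou(mask(P[c],probe(q)),sp[c].astype(float)) for c in P if sp[c] is not None)
for y0 in np.radians([-60,-20,20,60]):
    x0=np.array([.56,-.008,y0])
    r=minimize(pc,x0,method='Nelder-Mead',options=dict(initial_simplex=x0+np.vstack([np.zeros(3),np.diag([.006,.006,.3])]),maxiter=120))
    print('probe',r.x,r.fun,np.degrees(r.x[2]))
for c in P:
    for l in('lever_wide','hinge_wide'): print(c,l,[(d['centre'].round(3) if hasattr(d['centre'],'round') else d['centre'],round(d['confidence'],2)) for d in robot.pinpoint(P[c],l)][:1])
E
```

```text
well_wide wrist 1636
well_wide top None
well_wide scene 1156
cap_wide wrist 1430
cap_wide top None
cap_wide scene 427
0 [ 0.5619 -0.2149  0.5916 -0.0918 -0.0404] 1.6296521163179694 33.89858448924683
1 [ 0.5605 -0.2157  0.6446 -0.0826 -0.0373] 1.6503192310769603 36.9355260313787
probe wrist 1348
probe top 301
probe scene 579
probe [ 0.5603 -0.0067 -1.1369] 0.30490754831058076 -65.14223025642622
probe [ 0.56   -0.007   0.2085] 0.2508499910029989 11.944659754210083
probe [ 0.5598 -0.0071  0.1887] 0.24773415867407278 10.809706231117316
probe [ 0.5601 -0.0072  0.2096] 0.2500888249162585 12.011257548270242
wrist lever_wide [([0.5683, -0.224, 0.2151], 0.68)]
wrist hinge_wide [([0.5906, -0.2234, 0.1627], 0.59)]
top lever_wide [([0.5632, -0.2182, 0.2193], 0.67)]
top hinge_wide [([0.5899, -0.2306, 0.1639], 0.65)]
scene lever_wide [([0.5682, -0.2269, 0.2147], 0.86)]
scene hinge_wide [([0.5862, -0.2244, 0.1676], 0.62)]
```

```bash
cat >> h.py <<'E'
UP=np.array([0,0,1.])
PSI=np.radians(-12.3); HH=np.array([np.cos(PSI),np.sin(PSI),0]); H=np.array([.587,-.2259,.166])
def T2(a,h=HH,sx=-1):
    z=-np.sin(a)*h-np.cos(a)*UP; x=sx*(np.cos(a)*h-np.sin(a)*UP)
    return np.c_[x,np.cross(z,x),z]
def sz(s,z): return H+HH*s/1000+UP*z/1000
def tcp(phi,a,r=40,half=11):   # TCP so that the far bottom corner of the fingers lies on the lever face
    p=np.radians(phi); C=r*np.array([np.sin(p),np.cos(p)])+3*np.array([-np.cos(p),np.sin(p)])
    t=C-half*np.array([np.cos(a),-np.sin(a)]); return sz(*t)
E
python3 - <<'E'
from h import *
e=plan([(sz(-60,90),T2(0),7,0),(sz(-60,40),T2(0),3,0)])
print('arc')
plan([(tcp(-15,0),T2(0),6,0),(tcp(0,0.05),T2(.05),2,0),(tcp(30,.15),T2(.15),2,0),(tcp(60,.25),T2(.25),3,0),(tcp(80,.25),T2(.25),2,0),(tcp(90,.25),T2(.25),2,0)],e)
E
```

```text
10 -0.67 -1.2 2.08 0 0 -0.002 0; -0.67 -1.2 2.07 0 0 -0.002 0; -0.67 -1.21 2.08 0 0 -0.002 0; -0.66 -1.21 2.07 0 0 -0.002 0; -0.66 -1.21 2.08 0 0 -0.001 0; -0.66 -1.21 2.07 0 0 -0.002 0; -0.66 -1.21 2.08 0 0 -0.001 0; -0 0 1.67 0 0 -0 0; -0 0 1.66 0 0 -0 0; -0 0 1.67 0 0 -0 0
end [ 0.5283 -0.2131  0.206 ]
arc
17 -0.6 0 0.04 0 0 -0 0; -0.6 0 0.03 0 0 -0 0; -0.59 0 0.04 0 0 -0 0; -0.6 0 0.03 0 0 -0 0; -0.59 0 0.04 0 0 -0 0; -0.6 0 0.03 0 0 -0 0; -0.51 0 -0.13 0 0.025 -0 0; -0.51 0 -0.15 0 0.025 -0 0; -1.03 0 0.09 0 0.05 -0 0; -1.04 0 0.03 0 0.05 -0 0; -0.59 0 0.33 0 0.033 -0 0; -0.6 0 0.31 0 0.034 -0 0; -0.6 0 0.3 0 0.033 -0 0; -0.44 0 0.54 0 0 -0 0; -0.43 0 0.54 0 0 -0 0; -0.14 0 0.32 0 0 -0 0; -0.14 0 0.33 0 0 -0 0
end [ 0.6156 -0.2322  0.1717]
```

Request:
{"fn": "move_arm", "kwargs": {
  "plan": "-0.67 -1.2 2.1 0 0 -0.002 0; -0.67 -1.2 2.1 0 0 -0.002 0; -0.67 -1.2 2.1 0 0 -0.001 0; -0.66 -1.2 2.1 0 0 -0.002 0; -0.66 -1.2 2.1 0 0 -0.001 0; -0.66 -1.2 2.0 0 0 -0.002 0; -0.66 -1.2 2.0 0 0 -0.001 0; 0 0 1.7 0 0 0 0; 0 0 1.7 0 0 0 0; 0 0 1.6 0 0 0 0; -0.6 0 0 0 0 0 0; -0.6 0 0 0 0 0 0; -0.6 0 0 0 0 0 0; -0.6 0 0 0 0 0 0; -0.6 0 0 0 0 0 0; -0.6 0 0 0 0 0 0; -0.5 0 0 0 0 0 0"
}}

```text
t: 7.42
tcp_pos: [0.5687, -0.2216, 0.2064]
eef_rot: [-0.338, -3.123, -0.0]
ft_force: [-0.7, 0.1, 1.7]
gripper_width: 0.0002
grasp_force: 1.2
```

Run:
```python
from h import *
p=robot.camera('scene'); q=robot.camera('wrist')
a=cv2.resize(p['color'][130:240,70:250],None,fx=2.2,fy=2.2); b=q['color'][120:362,140:380]
cv2.imwrite('pics/c1.png',np.hstack([a[:242],b])[:,:,::-1]); print(robot.get_obs()['tcp_pos'],robot.get_obs()['ft_force'])
for l in('lever_wide',):
  for P in(p,q): print([(d['centre'],d['confidence']) for d in robot.pinpoint(P,l)])
```

```text
[ 0.56903146 -0.22157617  0.20618321] [-0.8447393   0.06840168 -0.32528762]
[([0.5799, -0.2266, 0.2173], 0.57), ([0.5642, -0.005, -0.0033], 0.48)]
[]
```

View pics/c1.png

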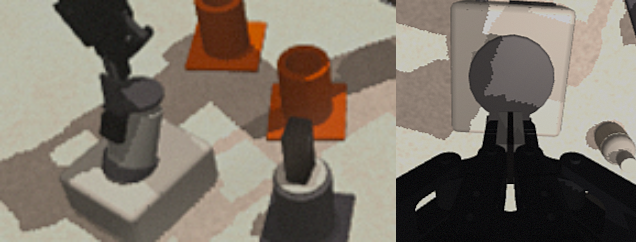

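The crop shows the fingers against the lever at about (115,110), with the disc starting to lift. Contact is good, so I continue along the arc.

Run:
```python
from h import *
plan([(tcp(0,0.05),T2(.05),2,0),(tcp(30,.15),T2(.15),3,0),(tcp(60,.25),T2(.25),4,0),(tcp(80,.25),T2(.25),3,0),(tcp(92,.25),T2(.25),3,0)])
```

```text
15 -0.24 -0.02 -0.02 0 0.025 -0.001 0; -0.23 -0.03 -0.03 0 0.026 -0 0; -0.69 0 0.06 0 0.033 -0 0; -0.69 0 0.03 0 0.033 -0 0; -0.69 0 0.01 0 0.034 -0 0; -0.44 0 0.25 0 0.025 -0 0; -0.45 0 0.24 0 0.025 -0 0; -0.45 0 0.22 0 0.025 -0 0; -0.46 0 0.22 0 0.025 -0 0; -0.29 0 0.36 0 -0 0 0; -0.29 0 0.36 0 -0 0 0; -0.29 0 0.37 0 -0 0 0; -0.11 0 0.26 0 -0 0 0; -0.11 0 0.25 0 -0 0 0; -0.1 0 0.26 0 -0 0 0
end [ 0.6157 -0.2322  0.1703]
```

Request:
{"fn": "move_arm", "kwargs": {
  "plan": "-0.25 0 0 0 0.025 0 0; -0.25 0 0 0 0.025 0 0; -0.7 0 0.05 0 0.033 0 0; -0.7 0 0.05 0 0.033 0 0; -0.7 0 0 0 0.034 0 0; -0.45 0 0.25 0 0.025 0 0; -0.45 0 0.25 0 0.025 0 0; -0.45 0 0.2 0 0.025 0 0; -0.45 0 0.2 0 0.025 0 0; -0.3 0 0.35 0 0 0 0; -0.3 0 0.35 0 0 0 0; -0.3 0 0.4 0 0 0 0; -0.1 0 0.25 0 0 0 0; -0.1 0 0.25 0 0 0 0; -0.1 0 0.25 0 0 0 0"
}}

```text
t: 9.5
tcp_pos: [0.6164, -0.232, 0.1708]
eef_rot: [-0.312, -2.877, -0.039]
ft_force: [-0.7, -0.8, 14.2]
gripper_width: -0.0
grasp_force: 7.5
```

Run:
```python
from h import *
p=robot.camera('scene'); q=robot.camera('top')
a=cv2.resize(p['color'][130:240,70:250],None,fx=2.2,fy=2.2); b=cv2.resize(q['color'][130:210,310:410],None,fx=3,fy=3)
cv2.imwrite('pics/c2.png',np.hstack([a[:240],b])[:,:,::-1]); print(robot.get_obs()['tcp_pos'],robot.get_obs()['ft_force'])
for l in('lever_wide','hinge_wide'):
  for P in(p,q): print(l,[(d['centre'],d['confidence']) for d in robot.pinpoint(P,l)])
```

```text
[ 0.61640875 -0.23194478  0.17112419] [-0.55415891 -1.520423    4.72222104]
lever_wide [([0.6377, -0.2438, 0.1688], 0.74)]
lever_wide []
hinge_wide [([0.5891, -0.2288, 0.1689], 0.64)]
hinge_wide []
```

View pics/c2.png

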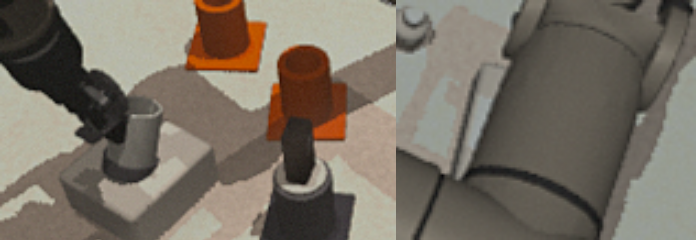

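The mouth at (147,105) is open and the lever is level under the fingertips. I give it a slight extra press to make sure it is on its stop.

Request:
{"fn": "move_arm", "kwargs": {
  "plan": "0 0 0.15 0 0 0 0; 0 0 0 0 0 0 0"
}}

```text
t: 10.05
tcp_pos: [0.6164, -0.232, 0.1708]
eef_rot: [-0.312, -2.879, -0.038]
ft_force: [0.8, -1.3, 9.0]
gripper_width: -0.0
grasp_force: 5.1
```

Run:
```python
from h import *
o=robot.get_obs(); r=R.from_rotvec(o['eef_rot']).as_matrix()
a=o['tcp_pos']-r[:,2]*.12
h2=np.array([np.cos(np.radians(11.5)),np.sin(np.radians(11.5)),0])
plan([(a,None,4,0),((.560,-.007,.30),T2(0,h2),10,1)])
```

```text
14 0 0 -3 0 0 0 0; 0 -0 -3 0 0 0 0; 0 -0 -3 0 0 0 0; 0 -0 -3 0 0 0 0; 1.32 2.08 0.2 0.005 -0.024 -0.041 1; 1.24 2.13 0.16 0.005 -0.024 -0.041 1; 1.15 2.18 0.12 0.005 -0.024 -0.042 1; 1.06 2.23 0.08 0.005 -0.025 -0.041 1; 0.97 2.27 0.04 0.005 -0.024 -0.042 1; 0.87 2.3 0.01 0.005 -0.025 -0.041 1; 0.78 2.34 -0.02 0.005 -0.024 -0.042 1; 0.68 2.37 -0.05 0.005 -0.025 -0.041 1; 0.58 2.39 -0.08 0.005 -0.024 -0.042 1; 0.47 2.42 -0.1 0.006 -0.024 -0.041 1
end [ 0.56  -0.007  0.3  ]
```

Request:
{"fn": "move_arm", "kwargs": {
  "plan": "0 0 -1.5 0 0 0 0; 0 0 -3 0 0 0 0; 0 0 -3.5 0 0 0 0; 0 0 -4 0 0 0 0; 1.3 2.1 0.2 0.005 -0.024 -0.041 1; 1.25 2.1 0.15 0.005 -0.024 -0.041 1; 1.15 2.2 0.1 0.005 -0.024 -0.042 1; 1.05 2.2 0.1 0.005 -0.025 -0.041 1; 0.95 2.3 0.05 0.005 -0.024 -0.042 1; 0.9 2.3 0 0.005 -0.025 -0.041 1; 0.8 2.3 0 0.005 -0.024 -0.042 1; 0.7 2.4 -0.05 0.005 -0.025 -0.041 1; 0.6 2.4 -0.1 0.005 -0.024 -0.042 1; 0.5 2.4 -0.1 0.006 -0.024 -0.041 1; 0 0 0 0 0 0 1"
}}

```text
t: 11.92
tcp_pos: [0.5582, -0.0055, 0.2988]
eef_rot: [0.317, -3.122, -0.004]
ft_force: [0.9, 0.0, 0.6]
gripper_width: 0.0851
grasp_force: 0.0
```

Run:
```python
from fit import *
np.set_printoptions(precision=4,suppress=True)
o=robot.get_obs(); print(o['tcp_pos'],R.from_rotvec(o['eef_rot']).as_matrix()[:,:])
P={c:robot.camera(c) for c in('wrist','scene','top')}
for c in P: 
    for l in('well_wide','lever_wide','hinge_wide','probe'): print(c,l,[(np.round(d['centre'],4),round(d['confidence'],2)) for d in robot.pinpoint(P[c],l)][:1])
    print([ (round(d['confidence'],2),d['pixels'].sum()) for d in robot.silhouettes(P[c],'probe')])
def probe(q):
    o=np.array([q[0],q[1],.012]); return [box(.038,.028,.095,.173)@rz(q[2]).T+o,cyl(.031,.088,.095)+o]
p=P['wrist']; sp={c:(robot.silhouettes(P[c],'probe')+[{'pixels':None}])[0]['pixels'] for c in P}
def pc(q): return sum(1-iou(mask(P[c],probe(q)),sp[c].astype(float)) for c in P if sp[c] is not None)
for y0 in np.radians([-60,-20,20,60]):
    x0=np.array([.56,-.008,y0])
    r=minimize(pc,x0,method='Nelder-Mead',options=dict(initial_simplex=x0+np.vstack([np.zeros(3),np.diag([.006,.006,.3])]),maxiter=120))
    print('probe',r.x,r.fun,np.degrees(r.x[2]))
im=p['color'].copy()
for X in probe([.56,-.007,np.radians(11.5)]): cv2.polylines(im,[cv2.convexHull(proj(p,X).astype(np.float32)).astype(int)],True,(255,0,0),1)
s=P['scene']['color'][130:242,70:250]
cv2.imwrite('pics/c3.png',np.hstack([im,cv2.copyMakeBorder(cv2.resize(s,(288,180)),0,204,0,0,0)])[:,:,::-1])
```

```text
[ 0.5582 -0.0055  0.2988] [[-0.9795 -0.2012 -0.0035]
 [-0.2012  0.9795  0.002 ]
 [ 0.003   0.0027 -1.    ]]
wrist well_wide [(array([ 0.555 , -0.2164,  0.1526]), 0.66)]
wrist lever_wide [(array([ 0.6389, -0.2472,  0.1696]), 0.61)]
wrist hinge_wide [(array([ 0.5901, -0.225 ,  0.1664]), 0.71)]
wrist probe [(array([ 0.5606, -0.0082,  0.013 ]), 0.67)]
[(0.7, np.int64(2089))]
scene well_wide [(array([ 0.5565, -0.2209,  0.1521]), 0.89)]
scene lever_wide [(array([ 0.6367, -0.2463,  0.1662]), 0.81)]
scene hinge_wide [(array([ 0.5874, -0.2279,  0.1669]), 0.79)]
scene probe [(array([ 0.5611, -0.0106,  0.0062]), 0.97)]
[(0.8, np.int64(608))]
top well_wide [(array([ 0.5593, -0.2193,  0.149 ]), 0.77)]
top lever_wide [(array([ 0.6366, -0.2417,  0.1712]), 0.62)]
top hinge_wide [(array([ 0.5883, -0.2272,  0.1637]), 0.66)]
top probe [(array([ 0.5613, -0.007 ,  0.0075]), 0.48)]
[(0.63, np.int64(177)), (0.38, np.int64(178))]
probe [ 0.5607 -0.0075 -1.1703] 0.6298660975381442 -67.05528673311983
probe [ 0.5603 -0.0078  0.0732] 0.5514016686349222 4.195573906870108
probe [ 0.5604 -0.0078  0.1096] 0.5527280358912774 6.2801916987917545
probe [ 0.5607 -0.0077  0.6974] 0.6342292409547714 39.956062948753456
```

View pics/c3.png

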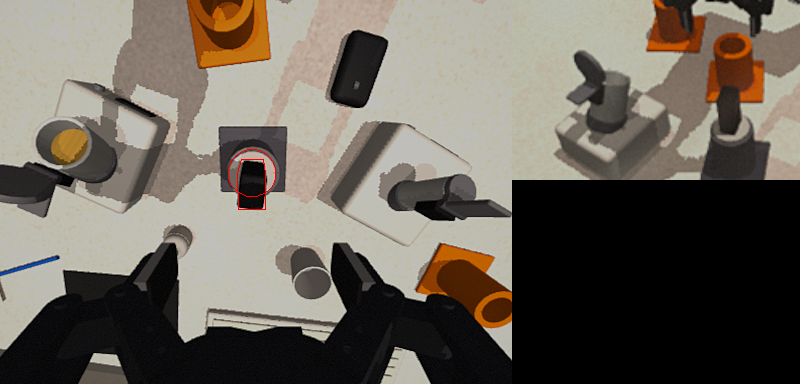

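The wrist view shows the cap fully over, with the disc upright at (40,182) and the brass seat visible at (68,148). The model outline sits on the thermometer grip at (252,185). I estimate the seat depth from the visible brass while I plan the descent.

Run:
```python
from fit import *
np.set_printoptions(precision=4,suppress=True)
p=robot.camera('wrist'); im=p['color'].astype(int)
b=((im[:,:,0]-im[:,:,2])>50)&(np.arange(512)[None]<110)&(np.arange(384)[:,None]>110)
print('brass',b.sum(),np.argwhere(b).mean(0)[::-1])
cv2.imwrite('pics/raw.png',im[:,:,::-1])
def mk(X):
    m=np.zeros((384*4,512*4),np.uint8); cv2.fillConvexPoly(m,(proj(p,X)*4+2).round().astype(np.int32),1); return cv2.resize(m.astype(np.float32),(512,384),interpolation=cv2.INTER_AREA)
a=np.linspace(0,2*np.pi,60); c=np.c_[.025*np.cos(a),.025*np.sin(a),0*a]
t=np.radians(25)
def fr(psi): return rz(psi)@np.array([[np.cos(t),0,-np.sin(t)],[0,1,0],[np.sin(t),0,np.cos(t)]])
def cost(q):
    Q=fr(q[3]);M=np.array([q[0],q[1],.15]); 
    return 1-iou(mk(c@Q.T+M)*mk((c-[0,0,q[2]])@Q.T+M),b.astype(float))
for d0 in(.012,.022):
  for psi in(-.215,):
    x0=np.array([.556,-.219,d0,psi]); 
    f=lambda v:cost([*v,psi])
    r=minimize(f,x0[:3],method='Nelder-Mead',options=dict(initial_simplex=x0[:3]+np.vstack([np.zeros(3),np.diag([.004,.004,.008])])))
    print(r.x,r.fun)
print([ (d,round(min(cost([x,y,d,-.215]) for x in np.arange(.552,.561,.001) for y in np.arange(-.223,-.214,.001)),3)) for d in (.008,.012,.016,.02,.024,.028)])
plan([((.5605,-.0075,.20),T2(0,np.array([np.cos(.17),np.sin(.17),0])),4,1),((.5605,-.0075,.131),None,6,1)])
```

```text
brass 1032 [ 70.6957 145.8295]
[ 0.5562 -0.2183  0.0275] 0.03974003914183377
[ 0.5562 -0.2183  0.0275] 0.039913676189631486
[(0.008, np.float64(0.338)), (0.012, np.float64(0.286)), (0.016, np.float64(0.228)), (0.02, np.float64(0.161)), (0.024, np.float64(0.085)), (0.028, np.float64(0.049))]
10 -0.04 -0.02 2.47 0 -0.001 0.008 1; -0.04 -0.02 2.46 0.001 -0.001 0.007 1; -0.03 -0.01 2.47 0 -0 0.008 1; -0.04 -0.01 2.46 0.001 -0.001 0.007 1; 0 -0 1.15 0 0 0 1; 0 -0 1.15 0 0 0 1; 0 -0 1.15 0 0 0 1; 0 -0 1.15 0 0 0 1; 0 -0 1.15 0 0 0 1; 0 -0 1.15 0 0 0 1
end [ 0.5605 -0.0075  0.131 ][ WARN:0@0.464] global loadsave.cpp:1063 imwrite_ Unsupported depth image for selected encoder is fallbacked to CV_8U.
```

Request:
{"fn": "move_arm", "kwargs": {
  "plan": "0 0 2.5 0 0 0.008 1; 0 0 2.5 0 0 0.007 1; -0.05 0 2.5 0 0 0.008 1; -0.1 -0.05 2.4 0 0 0.007 1; 0 0 1.2 0 0 0 1; 0 0 1.2 0 0 0 1; 0 0 1.2 0 0 0 1; 0 0 1.1 0 0 0 1; 0 0 1.1 0 0 0 1; 0 0 1.1 0 0 0 1; 0 0 0 0 0 0 0; 0 0 0 0 0 0 0; 0 0 0 0 0 0 0; 0 0 0 0 0 0 0; 0 0 0 0 0 0 0; 0 0 0 0 0 0 0",
  "squeeze": 50
}}

```text
t: 15.02
tcp_pos: [0.5606, -0.0073, 0.1313]
eef_rot: [0.267, -3.129, -0.002]
ft_force: [-0.1, 0.5, 5.8]
gripper_width: 0.0286
grasp_force: 46.5
```

Request:
{"fn": "move_arm", "kwargs": {
  "plan": "0 0 -0.5 0 0 0 0; 0 0 -1.5 0 0 0 0; 0 0 -2 0 0 0 0; 0 0 -2.5 0 0 0 0; 0 0 -2.5 0 0 0 0; 0 0 -2.5 0 0 0 0; 0 0 -2.5 0 0 0 0; 0 0 -2 0 0 0 0; 0 0 -1 0 0 0 0; 0 0 0 0 0 0 0"
}}

```text
t: 16.27
tcp_pos: [0.5608, -0.0075, 0.3012]
eef_rot: [0.267, -3.128, -0.002]
ft_force: [0.0, -1.3, -2.4]
gripper_width: 0.0286
grasp_force: 46.0
```

Run:
```python
from fit import *
np.set_printoptions(precision=4,suppress=True)
for i in range(3):
  for c in('wrist','scene','top'):
    p=robot.camera(c)
    if i==0: save(p,c+'4.png')
    o=robot.get_obs(); r=R.from_rotvec(o['eef_rot']).as_matrix()
    for l in('probe_end','probe'): print(c,l,[(np.round(d['centre'],4),(r.T@(np.array(d['centre'])-o['tcp_pos'])).round(4),round(d['confidence'],2)) for d in robot.pinpoint(p,l)][:1])
  print(o['ft_force'],o['torque'],o['tcp_pos'],o['gripper_width'])
M=np.array([.5562,-.2183,.15]); wz=-np.sin(np.radians(25))*HH+np.cos(np.radians(25))*UP
Tw=T2(np.radians(-25)); print(Tw[:,2]+wz)
L=.1193
plan([(M+wz*(.06+L),Tw,13,0)])
```

```text
wrist probe_end [(array([0.5259, 0.2248, 0.1503]), array([-0.0058,  0.2345,  0.1504]), 0.7)]
wrist probe [(array([ 0.5608, -0.0076,  0.1846]), array([-0.0007, -0.0004,  0.1157]), 0.91)]
scene probe_end [(array([ 0.561 , -0.0067,  0.1797]), array([-0.0014,  0.0003,  0.1199]), 0.65)]
scene probe [(array([ 0.5592, -0.0083,  0.1781]), array([ 0.0007, -0.001 ,  0.1216]), 0.72)]
top probe_end []
top probe [(array([ 0.5602, -0.0097,  0.1822]), array([ 0.0002, -0.0024,  0.1178]), 0.76)]
[ 1.0841 -0.9814 -1.4359] [ 0.0023 -0.0453  0.03  ] [ 0.5605 -0.0075  0.3   ] 0.02874673022378204
wrist probe_end []
wrist probe [(array([ 0.559 , -0.0087,  0.1833]), array([ 0.0014, -0.0011,  0.1171]), 0.91)]
scene probe_end [(array([ 0.5645, -0.009 ,  0.181 ]), array([-0.0039, -0.0023,  0.1196]), 0.43)]
scene probe [(array([ 0.5601, -0.0068,  0.1807]), array([0.0001, 0.0006, 0.1199]), 0.87)]
top probe_end []
top probe [(array([ 0.5609, -0.0085,  0.1806]), array([-0.0004, -0.0012,  0.12  ]), 0.63)]
[-0.0405 -0.0205 -2.5044] [ 0.0304 -0.005  -0.0029] [ 0.5607 -0.0075  0.3006] 0.02836377478357457
wrist probe_e
[... 413 characters left out ...]
075,  0.0003]), array([-0.0048, -0.0012,  0.3003]), 0.72)]
[ 0.6576  0.6436 -1.5903] [-0.0009 -0.0036 -0.0228] [ 0.5607 -0.0075  0.3006] 0.028826715376840364
[0. 0. 0.]
13 0.85 -1.37 -0.09 0.007 -0.033 0.029 0; 0.81 -1.4 -0.11 0.006 -0.033 0.029 0; 0.76 -1.42 -0.13 0.007 -0.033 0.029 0; 0.71 -1.44 -0.14 0.006 -0.033 0.029 0; 0.67 -1.47 -0.15 0.007 -0.034 0.029 0; 0.62 -1.49 -0.17 0.006 -0.033 0.029 0; 0.57 -1.5 -0.18 0.007 -0.034 0.029 0; 0.52 -1.52 -0.18 0.006 -0.033 0.029 0; 0.47 -1.54 -0.19 0.007 -0.034 0.029 0; 0.42 -1.55 -0.2 0.007 -0.033 0.029 0; 0.37 -1.56 -0.2 0.006 -0.034 0.03 0; 0.31 -1.57 -0.2 0.007 -0.033 0.029 0; 0.26 -1.59 -0.19 0.006 -0.034 0.03 0
end [ 0.4822 -0.2022  0.3125]
```

Request:
{"fn": "move_arm", "kwargs": {
  "plan": "0.85 -1.4 -0.1 0.006 -0.033 0.029 0; 0.8 -1.4 -0.1 0.007 -0.033 0.029 0; 0.75 -1.4 -0.15 0.006 -0.033 0.029 0; 0.7 -1.45 -0.15 0.007 -0.033 0.029 0; 0.65 -1.45 -0.15 0.006 -0.034 0.029 0; 0.6 -1.5 -0.15 0.007 -0.033 0.029 0; 0.55 -1.5 -0.2 0.006 -0.034 0.029 0; 0.5 -1.5 -0.2 0.007 -0.033 0.029 0; 0.45 -1.55 -0.2 0.006 -0.034 0.029 0; 0.4 -1.55 -0.2 0.007 -0.033 0.029 0; 0.35 -1.55 -0.2 0.006 -0.034 0.03 0; 0.3 -1.6 -0.2 0.007 -0.033 0.029 0; 0.3 -1.6 -0.2 0.006 -0.034 0.03 0; 0 0 0 0 0 0 0; 0 0 0 0 0 0 0"
}}

```text
t: 19.5
tcp_pos: [0.4835, -0.2022, 0.3134]
eef_rot: [0.29, 2.692, -0.063]
ft_force: [-0.3, 0.2, -1.9]
gripper_width: 0.0283
grasp_force: 46.1
```

```bash
cat > well.py <<'E'
from h import *
np.set_printoptions(precision=4,suppress=True)
M=np.array([.5562,-.2183,.15]); wz=-np.sin(np.radians(25))*HH+np.cos(np.radians(25))*UP
Tw=T2(np.radians(-25)); wx=np.cos(np.radians(25))*HH+np.sin(np.radians(25))*UP; wy=np.cross(wz,wx); L=.1193
def st(n=0):
    F=[];T=[]
    for i in range(max(n,1)):
        if n: robot.camera('top')
        o=robot.get_obs(); F.append(o['ft_force'])
    r=R.from_rotvec(o['eef_rot']).as_matrix(); e=o['tcp_pos']+r[:,2]*L-M
    print('t',o['t'],'end in well frame mm',np.array([e@wx,e@wy,e@wz])*1e3,'tilt err',R.from_matrix(Tw.T@r).as_rotvec(),'F along wz',np.mean(F,0)@wz,'lat',np.mean(F,0)@wx,np.mean(F,0)@wy,'sd',np.std(F,0))
    return o
E
python3 - <<'E'
from well import *
st(6)
for c in ('wrist','scene','top','scene','wrist'):
    p=robot.camera(c)
    for l in('probe_end','probe','well_wide'): print(c,l,[(np.round(d['centre'],4),np.c_[wx,wy,wz].T@(np.array(d['centre'])-M)*1e3,round(d['confidence'],2)) for d in robot.pinpoint(p,l)][:1])
    if c!='top': save(p,c+'5.png')
a=cv2.imread('pics/wrist5.png'); b=cv2.resize(cv2.imread('pics/scene5.png')[110:240,60:190],(384,384))[:,:288]
cv2.imwrite('pics/c5.png',np.hstack([a,b]))
E
```

```text
t 19.8 end in well frame mm [ 1.5425  0.5326 60.0522] tilt err [-0.0013  0.0004 -0.0001] F along wz -1.6695944177546715 lat -0.5368355408527428 -0.29888680977026516 sd [0.3447 0.433  0.6343]
wrist probe_end [(array([ 0.5579, -0.215 ,  0.1555]), array([3.1926, 3.5864, 4.5798]), 0.57)]
wrist probe [(array([ 0.5309, -0.2132,  0.2107]), array([ 2.265 , -0.4067, 65.9188]), 0.75)]
wrist well_wide [(array([ 0.5568, -0.2165,  0.1521]), array([1.0713, 1.8865, 1.8176]), 0.85)]
scene probe_end [(array([ 0.5628, -0.0068,  0.0003]), array([ -98.2562,  208.0511, -119.3581]), 0.68)]
scene probe [(array([ 0.5348, -0.2142,  0.2031]), array([ 2.6997, -0.553 , 57.3305]), 0.8)]
scene well_wide [(array([ 0.5559, -0.2228,  0.1465]), array([-0.876 , -4.4606, -3.4533]), 0.72)]
top probe_end [(array([ 0.7225, -0.1067, -0.0003]), array([  62.1931,  144.4652, -194.8388]), 0.36)]
top probe [(array([ 0.5325, -0.218 ,  0.2048]), array([ 2.1151, -4.7557, 59.4788]), 0.71)]
top well_wide [(array([ 0.556 , -0.2177,  0.1488]), array([-0.8001,  0.5436, -0.951 ]), 0.75)]
scene probe_end [(array([ 0.5311, -0.2169,  0.2097]), array([ 2.7339, -3.9792, 64.5968]), 0.43)]
scene probe [(array([ 0.533 , -0.2125,  0.2029]), array([ 0.693 ,  0.7246, 58.0455]), 0.57)]
scene well_wide [(array([ 0.5532, -0.2164,  0.152 ]), array([-2.1781,  1.2173,  3.2224]), 0.94)]
wrist probe_end []
wrist probe [(array([ 0.5297, -0.2147,  0.2069]), array([-0.1139, -2.1279, 62.8353]), 0.72)]
wrist well_wide [(array([ 0.5568, -0.2162,  0.1528]), array([1.3092, 2.1796, 2.479 ]), 0.83)]
```

View pics/c5.png

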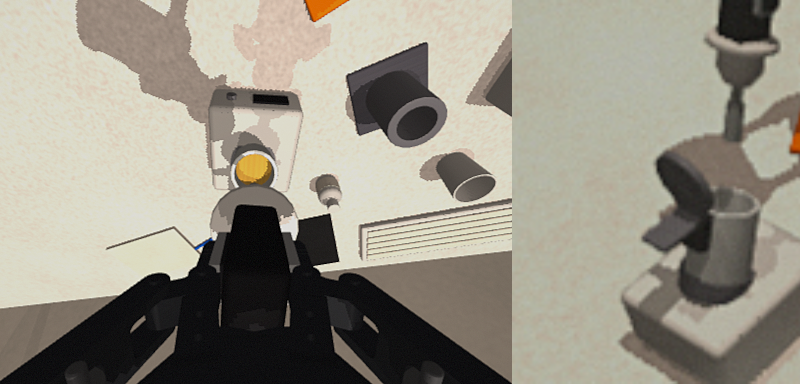

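The cap is clear, the tip hangs above the mouth, and the seat shows at (253,166). The housing edges in the wrist view slope slightly, so I refine the well's yaw from its outline before going in.

```bash
cat > yaw.py <<'E'
from fit import *
np.set_printoptions(precision=4,suppress=True)
from scipy.optimize import differential_evolution
from scipy.ndimage import map_coordinates
P=[robot.camera(c) for c in('wrist','top','scene')]
G=[]
for p in P:
    g=cv2.GaussianBlur(p['color'].astype(np.float32),(0,0),1.2); m=0
    for k in range(3):
        m=np.maximum(m,np.hypot(cv2.Sobel(g[:,:,k],-1,1,0),cv2.Sobel(g[:,:,k],-1,0,1)))
    G.append(np.minimum(m,120))
def cost(q,lx,ly):
    s=0
    for p,g in zip(P,G):
        for z0 in(0,):
            B=box(lx,ly,z0,.076)@rz(q[2]).T+[q[0],q[1],0]
            h=cv2.convexHull(proj(p,B).astype(np.float32))[:,0]
            pts=np.vstack([a+(b-a)*np.linspace(.08,.92,40)[:,None] for a,b in zip(h,np.roll(h,-1,0))])
            v=map_coordinates(g,pts.T[::-1],order=1); s-=v.mean()
    return s
for lx,ly in((.15,.13),(.13,.15)):
    r=differential_evolution(cost,[(.53,.65),(-.26,-.20),(-.45,.05)],args=(lx,ly),seed=1,maxiter=80)
    print(lx,ly,r.x,np.degrees(r.x[2]),r.fun)
    for d in (-.1,-.05,.05,.1): print(d,cost(r.x+[0,0,d],lx,ly))
E
python3 yaw.py
```

```text
0.15 0.13 [ 0.5828 -0.2258 -0.2828] -16.205539292683596 -235.39559936523438
-0.1 -193.65819
-0.05 -215.23022
0.05 -216.6576
0.1 -199.98318
0.13 0.15 [ 0.5719 -0.2331 -0.2597] -14.878819149189683 -206.58609
-0.1 -182.25525
-0.05 -195.80243
0.05 -199.99486
0.1 -191.98505
```

```bash
sed -i 's/radians(-12.3)/radians(-16.2)/; s/H=np.array(\[.587,-.2259,.166\])/H=np.array([.5871,-.2273,.166])/' h.py
python3 - <<'E'
from well import *
st()
plan([(M+wz*(.04+L),Tw,5,0),(M+wz*(L-.015),Tw,6,0)])
E
```

```text
t 20.95 end in well frame mm [ 1.4959 -1.5576 60.1378] tilt err [-0.0297  0.0002 -0.0611] F along wz -3.0371000114492945 lat -0.5773801311939296 -0.41562886971090973 sd [0. 0. 0.]
11 0.03 0.09 0.4 0.006 -0 0.012 0; 0.03 0.09 0.41 0.006 -0 0.012 0; 0.03 0.1 0.4 0.006 -0 0.012 0; 0.03 0.1 0.4 0.006 -0 0.013 0; 0.02 0.1 0.41 0.006 -0 0.012 0; 0 0 0.92 -0 -0 0 0; 0 0 0.92 -0 -0 0 0; 0 0 0.91 -0 -0 0 0; 0 0 0.92 -0 -0 0 0; 0 0 0.91 -0 -0 0 0; 0 0 0.92 -0 -0 0 0
end [ 0.5139 -0.206   0.2445]
```

Request:
{"fn": "move_arm", "kwargs": {
  "plan": "0.03 0.1 0.4 0.006 0 0.012 0; 0.03 0.1 0.4 0.006 0 0.012 0; 0.03 0.1 0.4 0.006 0 0.012 0; 0.03 0.1 0.4 0.006 0 0.013 0; 0.02 0.1 0.4 0.006 0 0.012 0; 0 0 0.9 0 0 0 0; 0 0 0.9 0 0 0 0; 0 0 0.9 0 0 0 0; 0 0 0.9 0 0 0 0; 0 0 0.9 0 0 0 0; 0 0 0.9 0 0 0 0; 0 0 0.2 0 0 0 0; 0 0 0 0 0 0 0"
}}

```text
t: 22.58
tcp_pos: [0.5143, -0.2059, 0.2437]
eef_rot: [0.382, 2.682, -0.085]
ft_force: [0.1, -0.9, -1.4]
gripper_width: 0.0285
grasp_force: 46.2
```

Run:
```python
from well import *
st(8)
```

```text
t 22.975 end in well frame mm [  0.1711   0.0919 -15.6683] tilt err [ 0.0005 -0.0002 -0.0001] F along wz -1.4524182003948618 lat -1.0333995424263258 -0.08858126713440742 sd [0.549  0.2416 0.4096]
```

Request:
{"fn": "move_arm", "kwargs": {
  "plan": "0 0 0.3 0 0 0 0; 0 0 0.3 0 0 0 0; 0 0 0.3 0 0 0 0; 0 0 0 0 0 0 0"
}}

```text
t: 23.48
tcp_pos: [0.5179, -0.2069, 0.2352]
eef_rot: [0.382, 2.682, -0.085]
ft_force: [-0.1, 0.4, -1.9]
gripper_width: 0.0282
grasp_force: 46.2
```

Run:
```python
from well import *
st(6)
```

```text
t 23.775 end in well frame mm [  0.0853   0.1219 -24.7546] tilt err [ 0.0004  0.     -0.0001] F along wz -1.655842136128338 lat -1.2427267165507363 0.39837282729921747 sd [0.5911 0.5668 0.4559]
```

Request:
{"fn": "move_arm", "kwargs": {
  "plan": "0 0 0.3 0 0 0 0; 0 0 0 0 0 0 0"
}}

```text
t: 24.02
tcp_pos: [0.5193, -0.2075, 0.2329]
eef_rot: [0.382, 2.681, -0.085]
ft_force: [-0.1, 1.1, -0.8]
gripper_width: 0.0284
grasp_force: 46.3
```

Run:
```python
from well import *
st(8)
```

```text
t 24.425 end in well frame mm [  0.1298   0.0672 -27.7626] tilt err [ 0.0005 -0.     -0.0001] F along wz -0.25889155196802704 lat -0.33627637963430285 -0.14860933857218195 sd [0.4129 0.705  0.3845]
```

Request:
{"fn": "move_arm", "kwargs": {
  "plan": "0 0 0.2 0 0 0 0; 0 0 0 0 0 0 0"
}}

```text
t: 24.68
tcp_pos: [0.5201, -0.2077, 0.2311]
eef_rot: [0.382, 2.681, -0.085]
ft_force: [-0.6, -0.5, 1.0]
gripper_width: 0.0282
grasp_force: 46.3
```

Run:
```python
from well import *
st(12)
```

```text
t 25.275 end in well frame mm [  0.0648   0.095  -29.8311] tilt err [ 0.0004  0.0001 -0.0001] F along wz 0.3990283332164179 lat -0.1594650245052016 -0.7600175325439327 sd [0.4401 0.4749 0.3966]
```

Request:
{"fn": "move_arm", "kwargs": {
  "plan": "0 0 0.2 0 0 0 0; 0 0 0 0 0 0 0"
}}

```text
t: 25.52
tcp_pos: [0.5209, -0.2079, 0.2292]
eef_rot: [0.382, 2.681, -0.085]
ft_force: [-1.0, -1.2, 1.3]
gripper_width: 0.0288
grasp_force: 46.4
```

Run:
```python
from well import *
st(16)
```

```text
t 26.325 end in well frame mm [  0.0462   0.0767 -31.8269] tilt err [ 0.0004  0.0001 -0.0001] F along wz 1.3593792707609471 lat -0.32485344603777977 -0.8164034755108278 sd [0.491  0.5259 0.4816]
```

Request:
{"fn": "move_arm", "kwargs": {
  "plan": "0 0 0.1 0 0 0 0; 0 0 0.08 0 0 0 0; 0 0 0 0 0 0 0; 0 0 0 0 0 0 0; 0 0 0 0 0 0 0; 0 0 0 0 0 0 0; 0 0 0 0 0 0 0; 0 0 0 0 0 0 0; 0 0 0 0 0 0 0; 0 0 0 0 0 0 0; 0 0 0 0 0 0 0; 0 0 0 0 0 0 0; 0 0 0 0 0 0 0; 0 0 0 0 0 0 0; 0 0 0 0 0 0 0; 0 0 0 0 0 0 0; 0 0 0 0 0 0 0; 0 0 0 0 0 0 0; 0 0 0 0 0 0 0; 0 0 0 0 0 0 0"
}}

```text
t: 28.82
tcp_pos: [0.5215, -0.208, 0.2277]
eef_rot: [0.382, 2.682, -0.085]
ft_force: [-1.1, -1.2, 1.4]
gripper_width: 0.0285
grasp_force: 46.5
```

Run:
```python
from well import *
st(16)
h2=np.array([np.cos(.17),np.sin(.17),0])
print('out'); s=plan([(M+wz*(L+.06),Tw,6,0)])
print('to holder'); plan([((.5605,-.0075,.301),T2(0,h2),13,0)],s)
```

```text
t 29.625 end in well frame mm [ -0.0104   0.1536 -33.654 ] tilt err [ 0.0003  0.0002 -0.0001] F along wz 2.130943291703054 lat 0.3220601207695211 -1.1188600477909905 sd [0.415  0.545  0.4518]
out
6 0 -0 -1.56 -0 -0 0 0; 0 -0 -1.56 -0 -0 0 0; 0 -0.01 -1.56 -0 -0 0 0; 0 -0 -1.56 -0 -0 0 0; 0 -0.01 -1.56 -0 -0 0 0; 0 -0 -1.57 -0 -0 0 0
end [ 0.4835 -0.1971  0.3126]
to holder
13 -0.11 1.57 0.15 -0.008 0.033 -0.034 0; -0.17 1.56 0.16 -0.008 0.033 -0.034 0; -0.23 1.55 0.16 -0.008 0.033 -0.034 0; -0.28 1.54 0.17 -0.007 0.033 -0.034 0; -0.34 1.53 0.17 -0.008 0.033 -0.034 0; -0.4 1.52 0.17 -0.007 0.033 -0.034 0; -0.46 1.5 0.16 -0.008 0.033 -0.034 0; -0.51 1.48 0.16 -0.007 0.033 -0.035 0; -0.57 1.46 0.15 -0.008 0.033 -0.034 0; -0.62 1.44 0.14 -0.007 0.033 -0.035 0; -0.68 1.42 0.13 -0.008 0.033 -0.034 0; -0.73 1.4 0.12 -0.007 0.033 -0.035 0; -0.77 1.37 0.11 -0.008 0.033 -0.034 0
end [ 0.5605 -0.0075  0.301 ]
```

Request:
{"fn": "move_arm", "kwargs": {
  "plan": "0 0 -0.6 0 0 0 0; 0 0 -1.4 0 0 0 0; 0 0 -1.8 0 0 0 0; 0 0 -1.8 0 0 0 0; 0 0 -1.8 0 0 0 0; 0 0 -2 0 0 0 0; -0.1 1.55 0.15 -0.008 0.033 -0.034 0; -0.2 1.55 0.15 -0.008 0.033 -0.034 0; -0.25 1.55 0.15 -0.008 0.033 -0.034 0; -0.3 1.55 0.15 -0.007 0.033 -0.034 0; -0.35 1.55 0.15 -0.008 0.033 -0.034 0; -0.4 1.5 0.15 -0.007 0.033 -0.034 0; -0.45 1.5 0.15 -0.008 0.033 -0.034 0; -0.5 1.5 0.15 -0.007 0.033 -0.035 0; -0.55 1.45 0.15 -0.008 0.033 -0.034 0; -0.6 1.45 0.15 -0.007 0.033 -0.035 0; -0.7 1.4 0.15 -0.008 0.033 -0.034 0; -0.75 1.4 0.1 -0.007 0.033 -0.035 0; -0.75 1.4 0.1 -0.008 0.033 -0.034 0; 0 0 0 0 0 0 0"
}}

```text
t: 32.12
tcp_pos: [0.5602, -0.0063, 0.3022]
eef_rot: [0.268, -3.129, -0.001]
ft_force: [-0.4, -0.2, -2.0]
gripper_width: 0.0284
grasp_force: 46.2
```

Run:
```python
from fit import *
np.set_printoptions(precision=4,suppress=True)
o=robot.get_obs();r=R.from_rotvec(o['eef_rot']).as_matrix(); print(o['t'],o['tcp_pos'],r[:,2])
P={c:robot.camera(c) for c in('wrist','scene','top')}
for c in P:
    print(c,[(np.round(d['centre'],4),round(d['confidence'],2)) for l in('holder','probe') for d in robot.pinpoint(P[c],l) if abs(d['centre'][1]+.007)<.03])
    print([np.round(d['centre'],4) for d in robot.pinpoint(P[c],'lever_wide')][:1])
h2=np.array([np.cos(.17),np.sin(.17),0])
plan([((.5605,-.0075,.225),T2(0,h2),5,0),((.5605,-.0075,.138),T2(0,h2),9,0)])
```

```text
32.125 [ 0.5602 -0.0063  0.3022] [-0.0014  0.0007 -1.    ]
wrist [(array([ 0.5576, -0.0064,  0.0032]), 0.56), (array([ 0.5604, -0.0074,  0.185 ]), 0.9)]
[array([ 0.6384, -0.243 ,  0.1673])]
scene [(array([ 0.5614, -0.0093, -0.0015]), 0.83), (array([ 0.5591, -0.0091,  0.1821]), 0.75)]
[array([ 0.6353, -0.2443,  0.1683])]
top [(array([ 0.5634, -0.0059,  0.0003]), 0.5), (array([ 0.5624, -0.0113,  0.1855]), 0.66)]
[array([ 0.6345, -0.237 ,  0.1696])]
14 -0 -0 1.55 0 -0 -0 0; -0.01 -0.01 1.55 0 -0 -0 0; -0 -0 1.55 0 -0 -0 0; -0.01 -0.01 1.54 0 -0 -0 0; -0 -0 1.55 0 -0 -0.001 0; -0 -0 0.97 0 -0 0 0; -0 -0 0.97 0 -0 0 0; -0 -0 0.97 0 -0 0 0; -0 -0 0.96 0 -0 0 0; -0 -0 0.97 0 -0 0 0; -0 -0 0.96 0 -0 0 0; -0 -0 0.97 0 -0 0 0; -0 -0 0.96 0 -0 0 0; -0.01 -0 0.97 0 -0 0 0
end [ 0.5605 -0.0075  0.138 ]
```

Request:
{"fn": "move_arm", "kwargs": {
  "plan": "0 -0.05 1.55 0 0 0 0; 0 -0.05 1.55 0 0 0 0; 0 0 1.55 0 0 0 0; 0 0 1.55 0 0 0 0; 0 0 1.55 0 0 0 0; 0 0 1 0 0 0 0; 0 0 1 0 0 0 0; 0 0 1 0 0 0 0; 0 0 1 0 0 0 0; 0 0 1 0 0 0 0; 0 0 1 0 0 0 0; 0 0 1 0 0 0 0; 0 0 1 0 0 0 0; 0 0 0.8 0 0 0 0; 0 0 0.4 0 0 0 0; 0 0 0 0 0 0 0"
}}

```text
t: 34.72
tcp_pos: [0.5604, -0.0081, 0.1327]
eef_rot: [0.266, -3.13, -0.001]
ft_force: [0.1, -0.4, -1.2]
gripper_width: 0.0285
grasp_force: 46.2
```

Request:
{"fn": "move_arm", "kwargs": {
  "plan": "0 0 0.1 0 0 0 0; 0 0 0.1 0 0 0 0; 0 0 0 0 0 0 0"
}}

```text
t: 35.1
tcp_pos: [0.5607, -0.0082, 0.1314]
eef_rot: [-0.266, 3.129, 0.0]
ft_force: [-0.1, -0.2, 1.9]
gripper_width: 0.0287
grasp_force: 46.4
```

Force is up by 3.5 N, so the flange is on the rim. I release and back out straight up.

Request:
{"fn": "move_arm", "kwargs": {
  "plan": "0 0 0 0 0 0 0.6; 0 0 0 0 0 0 1; 0 0 0 0 0 0 1; 0 0 0 0 0 0 1; 0 0 -1 0 0 0 1; 0 0 -2 0 0 0 1; 0 0 -3 0 0 0 1; 0 0 -4 0 0 0 1; 0 0 -4 0 0 0 1; 0 0 -4 0 0 0 1; 0 0 -2 0 0 0 1; 0 0 0 0 0 0 1"
}}

```text
t: 36.6
tcp_pos: [0.561, -0.0083, 0.333]
eef_rot: [-0.266, 3.126, -0.001]
ft_force: [-0.1, -0.5, -0.3]
gripper_width: 0.0857
grasp_force: 0.0
```

Run:
```python
from fit import *
np.set_printoptions(precision=4,suppress=True)
o=robot.get_obs();r=R.from_rotvec(o['eef_rot']).as_matrix(); print(o['t'],o['tcp_pos'],o['joint_pos'])
P={c:robot.camera(c) for c in('wrist','scene')}
for c in P:
    print(c,[(np.round(d['centre'],4),round(d['confidence'],2)) for l in('holder','probe') for d in robot.pinpoint(P[c],l) if abs(d['centre'][1]+.007)<.03])
im=P['wrist']['color'].copy()
s=cv2.resize(P['scene']['color'][130:270,70:250],(288,224))
cv2.imwrite('pics/c6.png',np.hstack([im,cv2.copyMakeBorder(s,0,160,0,0,0)])[:,:,::-1])
```

```text
36.6 [ 0.561  -0.0083  0.333 ] [-0.1515  0.3541  1.229   0.0002  1.5543 -1.892 ]
wrist [(array([ 0.5578, -0.0068,  0.0031]), 0.61), (array([ 0.5612, -0.0063,  0.0149]), 0.98)]
scene [(array([ 0.5623, -0.0073, -0.003 ]), 0.73), (array([ 0.5588, -0.007 ,  0.0106]), 0.6)]
```

View pics/c6.png

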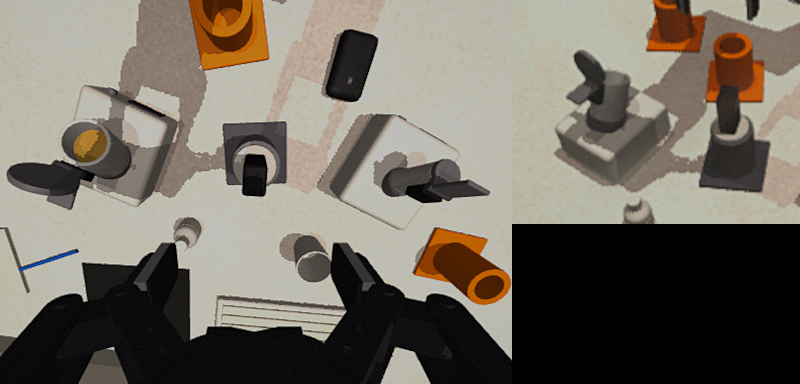

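The thermometer stands upright and seated in the grey holder at (255,172). Next I plan the closing: fingers behind the upright disc, over and down.

```bash
cat >> h.py <<'E'
def tcpc(al,a,r=50,half=11,off=8):
    q=np.radians(al); a=np.radians(a); d=np.array([np.cos(q),np.sin(q)]); n=np.array([np.sin(q),-np.cos(q)])
    C=r*d+off*n; v=np.array([-np.cos(a),np.sin(a)]); return sz(*(C-half*v))
D=np.radians
E
python3 - <<'E'
from h import *
e=plan([(sz(38,150),T2(0),9,0),(sz(38,50),T2(0),6,0)])
print('push')
plan([(tcpc(90,0),T2(0),2,0),(tcpc(120,-5),T2(D(-5)),3,0),(tcpc(150,-12,53),T2(D(-12)),3,0),(tcpc(180,-20,56),T2(D(-20)),4,0),(tcpc(200,-25,58),T2(D(-25)),4,0)],e)
E
```

```text
15 -0.26 -2.64 0.15 0 -0 0.05 0; -0.4 -2.62 0.15 0 -0 0.05 0; -0.53 -2.59 0.15 0 -0 0.05 0; -0.65 -2.57 0.15 0 -0 0.05 0; -0.78 -2.53 0.15 0 -0 0.05 0; -0.91 -2.49 0.15 0 -0.001 0.051 0; -1.03 -2.44 0.15 0 -0 0.05 0; -1.16 -2.38 0.15 0 -0.001 0.051 0; -1.27 -2.32 0.15 0 -0 0.05 0; -0 0 1.67 0 -0 0 0; -0 0 1.67 0 -0 0 0; -0 0 1.66 0 -0 0 0; -0 0 1.67 0 -0 0 0; -0 0 1.66 0 -0 0 0; -0 0 1.67 0 -0 0 0
end [ 0.6235 -0.2379  0.216 ]
push
16 0.95 0 0 0 -0 0 0; 0.95 0 0 0 -0 0 0; 0.87 0 0.06 0 -0.029 0 0; 0.87 0 0.03 0 -0.029 0 0; 0.87 0 0.01 0 -0.03 0 0; 0.83 0 0.35 0 -0.041 0 0; 0.85 0 0.31 0 -0.04 0 0; 0.86 0 0.28 0 -0.041 0 0; 0.48 0 0.51 0 -0.035 0 0; 0.5 0 0.49 0 -0.035 0 0; 0.51 0 0.47 0 -0.035 0 0; 0.53 0 0.46 0 -0.034 0 0; 0.2 0 0.44 0 -0.022 0 0; 0.22 0 0.44 0 -0.022 0 0; 0.22 0 0.43 0 -0.022 0 0; 0.24 0 0.43 0 -0.022 0 0
end [ 0.5416 -0.2141  0.1584]
```

Request:
{"fn": "move_arm", "kwargs": {
  "plan": "-0.25 -2.6 0.15 0 0 0.05 0; -0.4 -2.6 0.15 0 0 0.05 0; -0.5 -2.6 0.15 0 0 0.05 0; -0.65 -2.6 0.15 0 0 0.05 0; -0.8 -2.5 0.15 0 0 0.05 0; -0.9 -2.5 0.15 0 0 0.051 0; -1.05 -2.4 0.15 0 0 0.05 0; -1.15 -2.4 0.15 0 0 0.051 0; -1.3 -2.35 0.15 0 0 0.05 0; 0 0 1.7 0 0 0 0; 0 0 1.7 0 0 0 0; 0 0 1.7 0 0 0 0; 0 0 1.7 0 0 0 0; 0 0 1.6 0 0 0 0; 0 0 1.6 0 0 0 0; 0 0 0 0 0 0 0"
}}

```text
t: 38.9
tcp_pos: [0.6233, -0.2375, 0.2155]
eef_rot: [-0.442, -3.107, -0.002]
ft_force: [0.1, -0.0, -0.1]
gripper_width: -0.0
grasp_force: 0.0
```

Run:
```python
from h import *
o=robot.get_obs(); print(o['tcp_pos'],o['ft_force'])
plan([(tcpc(90,0),T2(0),2,0),(tcpc(120,-5),T2(D(-5)),3,0),(tcpc(150,-12,53),T2(D(-12)),3,0),(tcpc(180,-20,56),T2(D(-20)),4,0),(tcpc(200,-25,58),T2(D(-25)),4,0)])
```

```text
[ 0.62327052 -0.23751795  0.21547526] [ 0.12286078 -0.04217996 -0.07882493]
16 0.93 -0.01 -0.02 0 -0.002 0 0; 0.93 -0.02 -0.03 0.001 -0.001 0 0; 0.87 0 0.06 -0 -0.029 0 0; 0.87 0 0.03 -0 -0.029 0 0; 0.87 0 0.01 -0 -0.03 0 0; 0.84 0 0.35 -0 -0.041 0 0; 0.85 0 0.31 -0 -0.04 0 0; 0.86 0 0.28 -0 -0.041 0 0; 0.48 0 0.51 -0 -0.035 0 0; 0.5 0 0.49 -0 -0.035 0 0; 0.51 0 0.48 -0 -0.035 0 0; 0.53 0.01 0.45 -0 -0.034 0 0; 0.2 -0 0.44 -0 -0.022 0 0; 0.21 -0 0.44 -0 -0.022 0 0; 0.23 -0 0.44 -0 -0.022 0 0; 0.23 -0 0.43 -0 -0.022 0 0
end [ 0.5417 -0.2141  0.1583]
```

Request:
{"fn": "move_arm", "kwargs": {
  "plan": "0.9 0 0 0 0 0 0; 0.95 0 0 0 0 0 0; 0.87 0 0.05 0 -0.029 0 0; 0.87 0 0.03 0 -0.03 0 0; 0.87 0 0 0 -0.03 0 0; 0.85 0 0.35 0 -0.041 0 0; 0.85 0 0.3 0 -0.04 0 0; 0.85 0 0.3 0 -0.041 0 0; 0.5 0 0.5 0 -0.035 0 0; 0.5 0 0.5 0 -0.035 0 0; 0.5 0 0.45 0 -0.035 0 0; 0.55 0 0.45 0 -0.035 0 0; 0.2 0 0.45 0 -0.022 0 0; 0.2 0 0.45 0 -0.022 0 0; 0.2 0 0.45 0 -0.022 0 0; 0.2 0 0.4 0 -0.022 0 0; 0 0 0 0 0 0 0"
}}

```text
t: 41.02
tcp_pos: [0.5422, -0.214, 0.1606]
eef_rot: [0.381, 2.679, -0.085]
ft_force: [0.0, -0.2, 0.9]
gripper_width: -0.0002
grasp_force: 0.0
```

Run:
```python
from h import *
o=robot.get_obs(); print(o['tcp_pos'],o['ft_force'])
plan([(tcpc(205,-25,58),T2(D(-25)),4,0)])
p=robot.camera('scene')
print([(d['centre'],d['confidence']) for d in robot.pinpoint(p,'lever_wide')][:1])
```

```text
[ 0.54221806 -0.21403424  0.16064148] [ 0.01738596 -0.16411756  0.86398933]
4 0.06 -0.01 0.17 0 0.001 0 0; 0.06 -0 0.17 0 0.001 0 0; 0.06 -0.01 0.18 0 0 0 0; 0.05 -0 0.17 0 0.001 0 0
end [ 0.543  -0.2145  0.1534]
[([0.5707, -0.2262, 0.2178], 0.65)]
```

Request:
{"fn": "move_arm", "kwargs": {
  "plan": "0 0 0.2 0 0 0 0; 0 0 0.2 0 0 0 0; 0 0 0.15 0 0 0 0; 0 0 0 0 0 0 0"
}}

```text
t: 41.62
tcp_pos: [0.5452, -0.2149, 0.1549]
eef_rot: [0.381, 2.679, -0.085]
ft_force: [0.4, -0.9, 0.7]
gripper_width: -0.0006
grasp_force: 0.0
```

Request:
{"fn": "move_arm", "kwargs": {
  "plan": "0 0 0.1 0 0 0 0; 0 0 0.1 0 0 0 0; 0 0 0 0 0 0 0"
}}

```text
t: 42.0
tcp_pos: [0.5456, -0.215, 0.1543]
eef_rot: [0.38, 2.679, -0.085]
ft_force: [-8.8, 2.4, 10.0]
gripper_width: -0.0003
grasp_force: 6.7
```

Firm stop at 13 N, so the cap is shut. I withdraw and look.

Request:
{"fn": "move_arm", "kwargs": {
  "plan": "0 0 -0.5 0 0 0 0; 0 0 -1.5 0 0 0 0; 0 0 -3 0 0 0 0; 0 0 -4 0 0 0 0; 0 0 -4 0 0 0 0; 1 0 -3 0 0.05 0 0; 1 0 -1 0 0.08 0 0; 1 0 0 0 0.08 0 0; 1 0 0 0 0.08 0 0; 0 0 0 0 0 0 0"
}}

```text
t: 43.25
tcp_pos: [0.4412, -0.1848, 0.2945]
eef_rot: [0.421, 2.963, -0.032]
ft_force: [-0.5, -0.5, 0.4]
gripper_width: -0.0006
grasp_force: 0.0
```

Run:
```python
from fit import *
np.set_printoptions(precision=4,suppress=True)
o=robot.get_obs(); print(o['t'],o['tcp_pos'],o['ft_force'])
P={c:robot.camera(c) for c in('wrist','scene','top')}
for c in P:
    for l in('probe','lever_wide','hinge_wide','cup','dropper','mouse'): print(c,l,[(np.round(d['centre'],4),round(d['confidence'],2)) for d in robot.pinpoint(P[c],l)][:1])
im=P['wrist']['color']
s=cv2.resize(P['scene']['color'][130:310,70:330],(288,200)); s2=cv2.resize(P['scene']['color'][140:220,80:205],(288,184))
cv2.imwrite('pics/c7.png',np.hstack([im,np.vstack([s,s2])])[:,:,::-1])
```

```text
43.25 [ 0.4412 -0.1848  0.2945] [-0.4962 -0.5403  0.4497]
wrist probe []
wrist lever_wide []
wrist hinge_wide [(array([ 0.7306,  0.1278, -0.0044]), 0.31)]
wrist cup [(array([ 0.7326,  0.1285, -0.0038]), 0.72)]
wrist dropper [(array([ 0.7215, -0.106 , -0.0005]), 0.84)]
wrist mouse [(array([0.3974, 0.118 , 0.0008]), 0.8)]
scene probe [(array([ 0.5611, -0.0075,  0.0112]), 0.93)]
scene lever_wide [(array([ 0.5678, -0.2252,  0.2132]), 0.63)]
scene hinge_wide [(array([ 0.5887, -0.2271,  0.1697]), 0.76)]
scene cup [(array([ 0.7298,  0.1249, -0.0023]), 0.9)]
scene dropper [(array([ 0.7227, -0.1066, -0.0013]), 0.56)]
scene mouse [(array([ 0.3971,  0.1163, -0.0007]), 0.98)]
top probe [(array([ 0.5627, -0.0123,  0.0112]), 0.5)]
top lever_wide [(array([ 0.5646, -0.2235,  0.2189]), 0.6)]
top hinge_wide [(array([ 0.5897, -0.2276,  0.1643]), 0.58)]
top cup [(array([ 0.7256,  0.1248, -0.0013]), 0.8)]
top dropper [(array([ 0.721 , -0.1054,  0.0005]), 0.71)]
top mouse [(array([ 0.3988,  0.1224, -0.0016]), 0.95)]
```

View pics/c7.png

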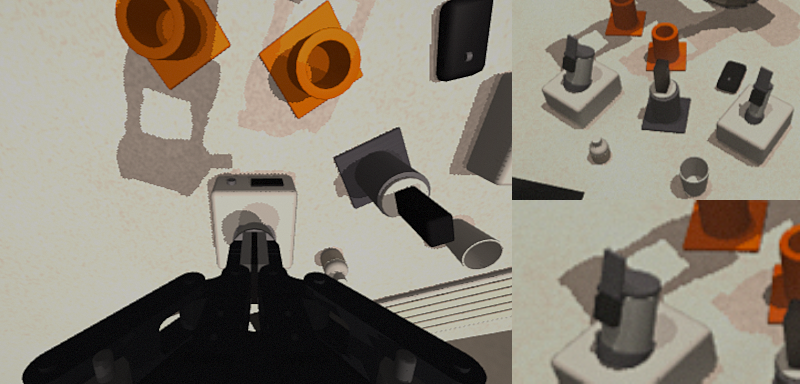

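The cap sits flush on the wide well (crop at about (630,285)), its lever is at the shut position, the thermometer is upright in its holder, and nothing else has moved. I hand in.

```bash
python3 -c "
from rig import robot
print(robot.hand_in())"
```

```text
the job is handed in; nothing more can be done
None
```

I opened the wide cap by its lever, held the tip on the brass seat at about 6 mm of its 12 mm travel for over 2 s, stood the thermometer back in its holder, pressed the cap shut and handed the job in; the result has not been reported.

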